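# Crank the labelling turntable to the diffuser bottle

## Task

Turn the handwheel of the labelling turntable until the narrow-necked diffuser bottle stands squarely in front of the label head's roller; each full turn of the wheel moves the table on by one nest, and either direction will do. Work the table only through the handwheel, without touching the turntable or the jars on it, then let go of the handle.

Things in the scene. Friction and masses are not known exactly. Their poses are not given: they have to be found in the camera images.
- handwheel: Steel handwheel, 152 mm across, flat on a grey housing, no end stops; stays where left, needs 2-3 N at the handle. Origin on its axis 120 mm above the work surface, z up; x points to the handle, an upright black round grip 24 mm thick, 60 mm from the axis, 21 to 83 mm above the origin, spinning freely on its pin. One turn moves the table 72 degrees in the same sense seen from above.
- turntable: Round aluminium table, 260 mm across, top 85 mm above the work surface, its axis 290 mm from the handwheel's. Origin on its axis at its underside, z up; x points to the bottle's nest. Five amber glass containers are fixed in nests 72 degrees apart, 85 mm from the axis: four candle jars with wooden lids (74 mm across, 82 mm tall) and one slim diffuser bottle.
- bottle (a point): Foot of the diffuser bottle (58 mm across, 130 mm tall, narrow neck, black cap), at the centre of its nest on the turntable's top, 85 mm from the turntable's axis. At the start it is 65 to 295 degrees of table turn away from the label point.
- label_point (a point): Where the bottle has to stand: on the turntable's top, 85 mm from its axis, in front of the black upright roller of the label head. It does not turn with the table. The label head is the upright grey block (90 by 45 mm, 170 mm tall, a white label reel on top) at the end of the base plate away from the handwheel.

How it is judged:
By the outcome, as a careful person would: the job done as asked, in the order asked, and still so for the second after the job is handed in, with the robot touching nothing.
It also fails if it takes over 58 s, if anything falls off the work surface, if the arm or the gripper's body presses on something with over 40 N, if the wrist force passes 120 N, or if a joint passes its speed limit or range.

## Robot

A 6-joint arm with a two-finger parallel gripper is mounted at the origin on the work surface. World frame = base frame: x ahead of the robot, y to its left, z up, the work surface at z = 0. Lengths are in mm, angles in degrees, forces in N, time in s.
With the tool pointing down it reaches from about 300 to 850 mm from the base axis. Payload 4.2 kg.
Tool frame: the origin (TCP) lies between the finger pads; the fingertips stand 14 mm ahead of it and the grasp point (between the pads) lies 5 mm behind it; z points along the fingers, y is the line along which they close (so a half turn about z gives the same grasp; the last joint's range is limited). The gripper opens to 91 mm and grips with 3 to 60 N. Pads are 32 mm wide; open, the fingers measure 118 mm over their backs; the gripper's body (76 mm by 178 mm) begins 60 mm behind the grasp point.
Start: joints at [72.594, 18.312, 89.639, -0, 72.044, -1.146], TCP at [161.006, 552.017, 196.576] pointing down, gripper open.
Joint ranges: [-177.97, 177.97], [-48.28, 115.42], [12.27, 149.76], [-77.06, 257.06], [2.81, 150.46], [-146.56, 146.56]. Speed limits (degrees/s): [147.25, 147.25, 180, 180, 180, 180].

## Interface

Orientations are given as [roll, pitch, yaw] about the fixed x, y, z axes, in that order (R = Rz(yaw) Ry(pitch) Rx(roll)).
In Python, from workcell import * gives the robot as it stands. The module is installed in compiled form; this text tells all that it offers.
- The arm moves only by the tool send_rows, never from a script. Its argument "deltas" is a list of rows, each a list of 2 entries, a list of its own where there are three numbers: the shift along the tool's x, y, z normalised to -1 to 1, where 1 is 0.5 m, then the turn, a rotation vector about the tool's x, y, z normalised to -1 to 1, where 1 is 0.5 rad. A call has 1 to 10 rows; each row shifts and turns the commanded pose from where the row before left it, along the tool's axes as they then stand; what a row does not reach is not made up. A row lasts 1/10 s, in which the tool goes at most 50 mm and 8.59 degrees, less where a joint would pass 70% of its speed; a pose out of reach is approached as far as the arm can. A call with a number of a shift or a turn outside -1 to 1 is refused whole. A call with a gripper value outside its range is refused whole. "grip" is the closure, from 0 (fully open) to 1 (shut), set as the call begins (left out, the last holds). The fingers move at their own pace and stop on an object; "grip_force" is the grip in N (left out, the last holds). Time passes only in rows, so rows that do not move let the fingers close. It gives the time, the measured TCP pose, the force, the opening and the grip force at its end, in the units of the state.
- state(): the state, without advancing time (a new reading comes with each control period).
- grab_frame(name): name is "side" or "top" or "wrist"; returns the picture (480x640x3 uint8, red, green, blue); there is no depth.
- calibration(name): a dict with "mtx" (3x3 intrinsics, pixels), "R" (3x3) and "t" (3): a world point X has camera coordinates R X + t. Camera axes: x right, y down, z forward; pixel columns grow to the right and rows downward; lengths in mm; the calibration is good to about 2 mm. A picture is of the moment at which its call begins: read the wrist's pose just before it. calibration takes no time and is no camera call; for the wrist camera it gives the pose at the moment of the call.
- job_done(): hands the job in; it is judged then, once.
Trained networks look in the newest picture that a camera, given by its name, has taken for a name from the list of things; names that differ only in an ending like _2 or _b are one class to them, and where a whole thing is asked for, a point or a joint stands for the part that bears it (a point fixed in the world has none). Each returns a list of dicts, best first, with "p" (0 to 1); they miss things now and then, are a little off and sometimes report something else, mostly with a low value. They report only what shows in the picture. A call takes as long as a camera call.
- trace(camera, label): "pixels" (480x640 bool, what is visible of it) and "bbox" ([left, top, width, height] in pixels, round what is visible of it).
The state is a dict: "time_s": time; "qpos": joint angles; "qvel": joint speeds; "effort": joint torques, N m; "ee_pos": TCP position; "ee_rot": TCP orientation; "force": force on the tool from outside, world axes, zero at the start; "torque": the same for the moment, N m; "gripper_width": finger opening in mm; "gripper_force": force on a finger pad.
Only numpy, scipy, OpenCV 4.12 (cv2) and the standard library are available. Lean on these libraries where they do the work, as an engineer would, in place of code of your own. Each camera call takes 0.05 s, during which the arm holds its last target. There are 200 camera calls.

## Working session

There is one attempt and no reset: what is moved stays moved. The work goes in short steps, Python scripts to look and compute and a tool call to move; the robot and the scene stay as the last step left them, time stands still between calls to the robot, and variables do not carry over. Pictures are saved under pics/ and viewed, at most 10 in all, crops included, and the job is handed in when it is done.

Besides the shell and the picture viewer there is one more tool, called after ">>>" by a JSON object that holds its "op" and its "data". send_rows: Moves the arm, as the interface text tells. Scaled input: -1 to 1 covers 0.5 m each way for a shift and 0.5 rad each way for a turn. Its arguments: {"type":"object","properties":{"deltas":{"type":"array","items":{"type":"array"}},"grip":{"type":"number"},"grip_force":{"type":"number"}},"required":["deltas"]}

```bash
mkdir -p pics
python3 - <<'E'
from workcell import *
import cv2,numpy as np
s=state();print(s)
for n in ("side","top"):
    im=grab_frame(n);cv2.imwrite(f"pics/{n}0.png",im[:,:,::-1])
    c=calibration(n);print(n,c)
    for l in ("handwheel","turntable","bottle"):
        for d in trace(n,l)[:2]:
            ys,xs=np.nonzero(d["pixels"]);print(n,l,round(d["p"],2),d["bbox"],xs.mean().round(1),ys.mean().round(1))
E
```

```text
{'time_s': 0.0, 'qpos': array([ 7.25961300e+01,  1.83527050e+01,  8.97048709e+01, -2.47482713e-03,
        7.20433778e+01, -1.14454137e+00]), 'qvel': array([-0.00405708,  0.02390648,  0.0192416 ,  0.06193755, -0.00092076,
       -0.03252762]), 'effort': array([-3.51048784e-04, -4.12468636e+01, -2.31977230e+01,  7.27864774e-02,
        4.54061979e-02, -1.29646214e-04]), 'ee_pos': array([160.83589237, 551.5060055 , 195.7200384 ]), 'ee_rot': array([-1.79899019e+02,  3.35943074e-04,  1.63741437e+02]), 'force': array([0.36615489, 0.37251026, 1.08251957]), 'torque': array([-0.03583453,  0.00400419,  0.02093924]), 'gripper_force': 0.0, 'gripper_width': 91.18062987767756}
side {'mtx': array([[523.8271538 ,   0.        , 322.42659375],
       [  0.        , 523.8271538 , 235.86658297],
       [  0.        ,   0.        ,   1.        ]]), 'R': array([[-0.84481324, -0.53504515, -0.00415542],
       [-0.38956918,  0.62039953, -0.68069103],
       [ 0.36677846, -0.57343797, -0.73255884]]), 't': array([527.56272577, 245.73009043, 781.51347731])}
side handwheel 0.85 [332.5, 153.4, 86.6, 60.8] 375.6 181.7
side handwheel 0.73 [198.5, 220.7, 175.2, 174.0] 289.5 310.9
side turntable 0.69 [195.7, 222.7, 178.6, 172.3] 289.5 310.9
side bottle 0.79 [195.8, 226.0, 177.3, 173.4] 289.5 311.0
top {'mtx': array([[450.42410454,   0.        , 311.72054619],
       [  0.        , 450.42410454, 244.66449354],
       [  0.        ,   0.        ,   1.        ]]), 'R': array([[-0.00805113, -0.9989235 , -0.04568392],
       [-0.99641288,  0.01186285, -0.08378927],
       [ 0.08424101,  0.04484545, -0.99543575]]), 't': array([104.769391  , 559.82907421, 754.84418392])}
top handwheel 0.55 [366.7, 193.6, 105.2, 97.9] 417.4 242.4
top handwheel 0.51 [64.4, 159.6, 432.0, 188.6] 295.3 256.0
top turntable 0.92 [139.7, 175.1, 171.6, 162.2] 228.0 253.5
top bottle 0.82 [139.6, 173.9, 173.6, 157.6] 228.0 253.3
```

View pics/side0.png

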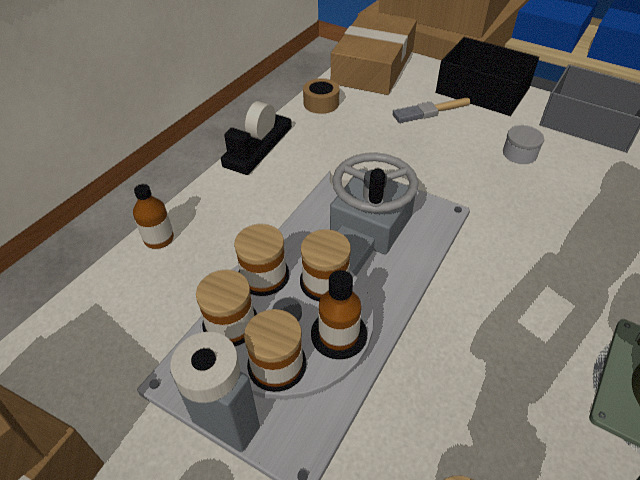

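View pics/top0.png

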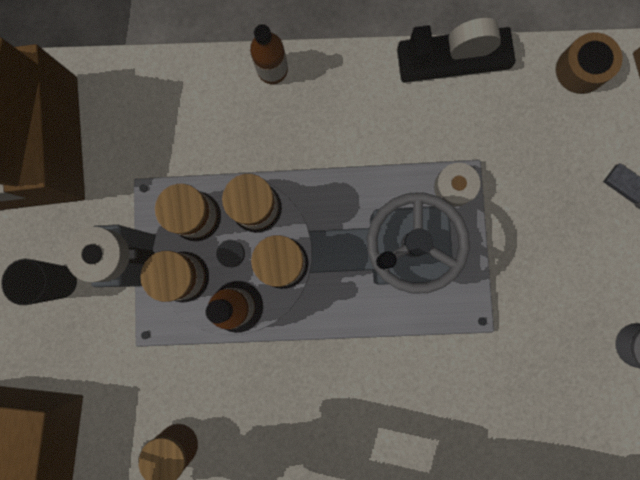

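The side view shows the wheel centred near (376,184), with its handle at (377,175–200), and the bottle in the near-right nest with its foot around (340,340). In the top view the wheel is at (418,242), the handle at (387,260), the bottle's cap at (219,310) and the label head's reel at (97,253). The loose bottle at (270,55) is a decoy. Next I'll work out the geometry.

```bash
cat > h.py <<'E'
from workcell import *
import numpy as np,cv2
from scipy.optimize import least_squares
def proj(c,X):
    q=np.atleast_2d(X)@c["R"].T+c["t"]; q=q@c["mtx"].T; return q[:,:2]/q[:,2:]
def ray(c,uv,z):
    o=-c["R"].T@c["t"]; d=c["R"].T@np.linalg.inv(c["mtx"])@np.array([uv[0],uv[1],1.]); return o+d*(z-o[2])/d[2]
E
python3 - <<'E'
from h import *
s,t=calibration("side"),calibration("top")
print("cams",-s["R"].T@s["t"],-t["R"].T@t["t"])
def tri(a,b):
    f=lambda X:np.r_[proj(s,X)[0]-a,proj(t,X)[0]-b]
    r=least_squares(f,[450,0,100.]);return r.x.round(1),r.fun.round(1)
print("handle top",tri((377,173),(386,260)))
print("cap top",tri((341,277),(217,311)))
print("hub",tri((374,184),(418,242)))
print("reel",tri((204,360),(93,254)))
print("odd disc z=0/150/300",[ray(t,(459,183),z).round() for z in (0,150,300)], [proj(s,ray(t,(459,183),z)).round() for z in (0,100,200,300)])
print("wheel top z135",ray(t,(417.5,242.5),135),"side",ray(s,(376,183),135))
for u in ((144,188),(146,335),(482,321),(480,163)): print("bolt",ray(t,u,12).round(1))
for u in ((154,383),(303,474),(458,209)): print("boltS",ray(s,u,12).round(1))
print("tcp in top/side",proj(t,state()["ee_pos"]),proj(s,state()["ee_pos"]))
im=grab_frame("wrist");cv2.imwrite("pics/wrist0.png",im[:,:,::-1])
a=cv2.imread("pics/top0.png")[140:360,60:510];b=cv2.imread("pics/side0.png")[140:480,130:480]
a=cv2.resize(a,None,fx=1.7,fy=1.7,interpolation=2);cv2.imwrite("pics/topc.png",a)
E
```

```text
cams [254.7785404  577.9685545  741.96311737] [495.0755737   64.16411635 803.09283531]
handle top (array([524.8,  -7.2, 200.5]), array([ 0.4,  0. , -0.1, -0.3]))
cap top (array([459.3, 214.9, 216.9]), array([-0., -0.,  0.,  0.]))
hub (array([555.5, -65.4, 119.4]), array([ 0.4,  0. , -0.1, -0.3]))
reel (array([537.2, 392.4, 199.8]), array([ 0.2,  0.1, -0.1, -0.2]))
odd disc z=0/150/300 [array([ 670., -164.,    0.]), array([ 638., -121.,  150.]), array([605., -79., 300.])] [array([[345., 181.]]), array([[349., 155.]]), array([[353., 122.]]), array([[359.,  82.]])]
wheel top z135 [552.95865713 -61.91539032 135.        ] side [546.88499866 -53.19479195 135.        ]
bolt [668.8 403.6  12. ]
bolt [405.6 393.8  12. ]
bolt [ 427.5 -190.7   12. ]
bolt [ 702.8 -198.    12. ]
boltS [673.4 398.2  12. ]
boltS [409.6 387.7  12. ]
boltS [ 430.4 -199.    12. ]
tcp in top/side [[-32.60854555 538.24945852]] [[453.94080637 775.65120454]]
```

View pics/topc.png

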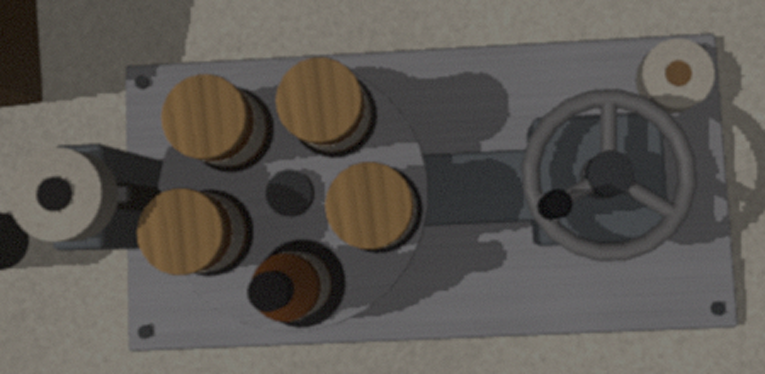

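View pics/wrist0.png

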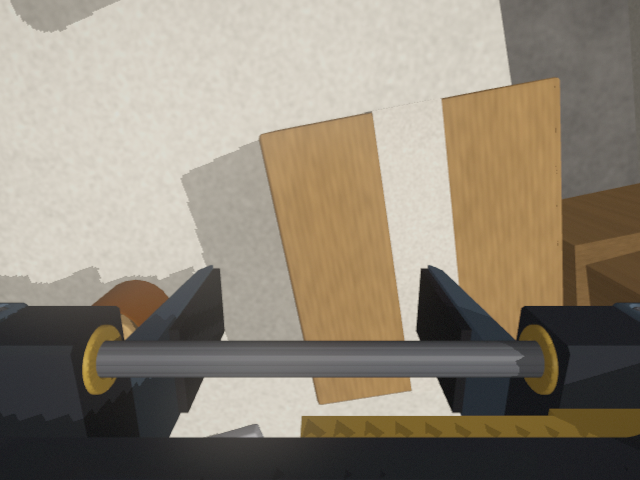

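The top crop shows the five nests and the wheel, plus a loose white disc near the plate corner at px (459,183). The wrist view shows only boxes below the gripper. I'll refine the fit and check the side view around the wheel.

Run:
```python
from h import *
s,t=calibration("side"),calibration("top")
# p: hub x,y, yaw(axis hub->table), handle ang, bottle ang, z hub, reel dist, per-camera pixel offset
def model(p):
    H=p[:2];u=np.array([np.cos(p[2]),np.sin(p[2])]);T=H+290*u
    hd=H+60*np.array([np.cos(p[3]),np.sin(p[3])]);b=T+85*np.array([np.cos(p[4]),np.sin(p[4])])
    return np.array([[*hd,203],[*b,215],[*H,p[5]],[*(H+u*p[6]),p[7]]])
obs_s=np.array([(377,173),(341,277),(374,184),(204,360)]);obs_t=np.array([(386,260),(217,311),(418,242),(93,254)])
def f(p):
    X=model(p);return np.r_[(proj(s,X)+p[8:10]-obs_s).ravel(),(proj(t,X)+p[10:12]-obs_t).ravel(),p[8:12]/2]
r=least_squares(f,[555,-65,1.6,2,3.2,120,455,200,0,0,0,0])
p=r.x;print(p[:2],np.degrees(p[2:5]),p[5:]);print(r.fun.round(1));print(model(p).round(1))
print("table",(np.degrees(p[4]-p[2])))
a=cv2.imread("pics/side0.png")[130:280,290:490];cv2.imwrite("pics/sidec.png",cv2.resize(a,None,fx=4,fy=4,interpolation=2))
```

```text
[553.56087038 -61.3883561 ] [ 92.04268655 118.0186143  189.82223763] [ 1.27005422e+02  4.53363784e+02  2.00531291e+02 -3.97917170e-01
  8.67052762e-01 -6.99174181e-02  2.03402291e-01]
[ 0.2 -0.8 -0.2  1.3  0.2 -0.7 -0.   0.   0.9 -0.6  1.   0.  -1.9  0.8
  0.  -0.2 -0.2  0.4 -0.   0.1]
[[525.4  -8.4 203. ]
 [459.5 213.9 215. ]
 [553.6 -61.4 127. ]
 [537.4 391.7 200.5]]
table 97.7795510850886
```

View pics/sidec.png

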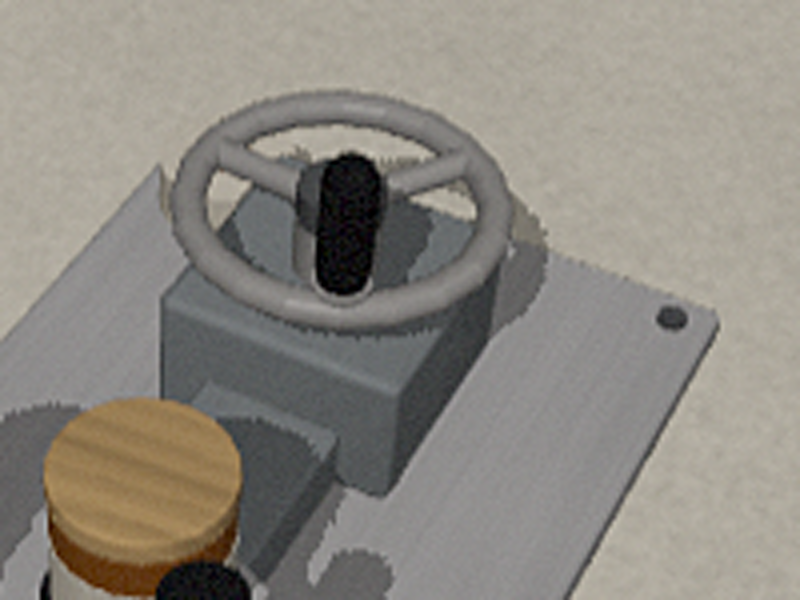

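The side crop shows no disc beside the wheel where the top camera saw one. I'll check the side view along that ray, in case something is hanging there.

Run:
```python
from h import *
s,t=calibration("side"),calibration("top")
for z in (0,12,40,80,120,160,200,300,350,400,450,500,600):
    X=ray(t,(459,183),z); r=22*np.linalg.norm(X+t["R"].T@t["t"])/450
    print(z,X.round(),"r",r.round(),proj(s,X).round()[0])
print(state()["ee_pos"])
a,b=grab_frame("top"),grab_frame("side")
x=np.hstack([cv2.resize(a[150:230,400:520],None,fx=3,fy=3),cv2.resize(b[0:240,260:460][:,:,:],(400,480))[:240*1]]) if 0 else None
c1=cv2.resize(a[140:220,410:510],(400,320));c2=cv2.resize(b[0:220,290:440],(400,587))
out=np.zeros((590,800,3),np.uint8);out[:320,:400]=c1;out[:587,400:]=c2
cv2.imwrite("pics/cmp.png",out[:,:,::-1])
```

```text
0 [ 670. -164.    0.] r 42.0 [345. 181.]
12 [ 668. -160.   12.] r 41.0 [346. 178.]
40 [ 662. -152.   40.] r 40.0 [347. 171.]
80 [ 653. -141.   80.] r 38.0 [348. 160.]
120 [ 644. -130.  120.] r 35.0 [350. 149.]
160 [ 635. -118.  160.] r 33.0 [351. 136.]
200 [ 627. -107.  200.] r 31.0 [353. 122.]
300 [605. -79. 300.] r 26.0 [359.  82.]
350 [594. -64. 350.] r 24.0 [362.  59.]
400 [583. -50. 400.] r 21.0 [366.  32.]
450 [572. -36. 450.] r 18.0 [370.   1.]
500 [561. -22. 500.] r 16.0 [375. -34.]
600 [539.   7. 600.] r 11.0 [ 387. -124.]
[161.00131661 551.96852968 196.49331128]
```

View pics/cmp.png

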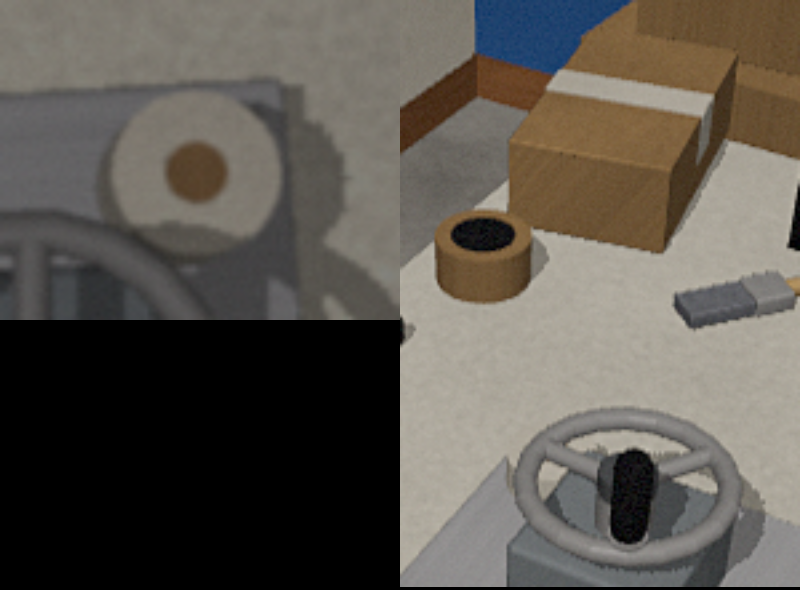

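The disc is a low label roll lying on the plate; the wheel's shadow falls across it, and it is well below the handle's path. Next: raise the tool and turn it to yaw 90, so that tool x = world y, tool y = world x and tool z = down.

>>> {"op": "send_rows", "data": {"deltas": [[[0, 0, -0.04], [0, 0, 0.286]], [[0, 0, -0.04], [0, 0, 0.286]], [[0, 0, -0.03], [0, 0, 0.286]], [[0, 0, -0.03], [0, 0, 0.286]], [[0, 0, -0.02], [0, 0, 0.286]], [[0, 0, -0.02], [0, 0, 0.286]], [[0, 0, -0.01], [0, 0, 0.286]], [[0, 0, -0.01], [0, 0, 0.286]], [[0, 0, 0], [0, 0, 0.285]], [[0, 0, 0], [0, 0, 0]]], "grip": 0}}

```text
time_s: 1.55
ee_pos: [161.0, 552.0, 296.8]
ee_rot: [180.0, -0.0, 90.0]
force: [-0.3, -0.9, -0.2]
gripper_width: 91.1
gripper_force: 0.0
```

>>> {"op": "send_rows", "data": {"deltas": [[[-0.03, 0.02, 0], [0, 0, 0]], [[-0.06, 0.04, 0], [0, 0, 0]], [[-0.06, 0.04, 0], [0, 0, 0]], [[-0.06, 0.04, 0], [0, 0, 0]], [[-0.06, 0.04, 0], [0, 0, 0]], [[-0.06, 0.04, 0], [0, 0, 0]], [[-0.06, 0.04, 0], [0, 0, 0]], [[-0.06, 0.04, 0], [0, 0, 0]], [[-0.06, 0.04, 0], [0, 0, 0]], [[-0.06, 0.04, 0], [0, 0, 0]]]}}

```text
time_s: 2.55
ee_pos: [351.5, 264.6, 296.6]
ee_rot: [180.0, 0.0, 90.2]
force: [0.1, 0.1, -0.1]
gripper_width: 91.1
gripper_force: 0.0
```

>>> {"op": "send_rows", "data": {"deltas": [[[-0.06, 0.04, 0], [0, 0, 0]], [[-0.06, 0.04, 0], [0, 0, 0]], [[-0.06, 0.04, 0], [0, 0, 0]], [[-0.06, 0.04, 0], [0, 0, 0]], [[-0.06, 0.04, 0], [0, 0, 0]], [[-0.06, 0.04, 0], [0, 0, 0]], [[-0.06, 0.04, 0], [0, 0, 0]], [[-0.05, 0.03, 0], [0, 0, 0]], [[-0.01, 0, 0], [0, 0, 0]], [[0, 0, 0], [0, 0, 0]]]}}

```text
time_s: 3.55
ee_pos: [505.5, 26.1, 296.3]
ee_rot: [-179.9, -0.0, 90.0]
force: [-0.2, 0.3, 0.9]
gripper_width: 91.1
gripper_force: 0.0
```

Run:
```python
from h import *
s=state();print(s["time_s"],s["ee_pos"],s["qpos"].round(1))
c=calibration("wrist");im=grab_frame("wrist");cv2.imwrite("pics/w1.png",im[:,:,::-1])
for X in ((525.4,-8.4,203),(525,-8,141),(553.6,-61.4,127)):print(proj(c,X))
print(-c["R"].T@c["t"])
```

```text
3.55 [505.45108467  26.13296025 296.25891104] [ 1.6  9.3 87.6  0.  83.2  1.7]
[[346.41119583 278.34007868]]
[[341.69929923 251.86127751]]
[[369.38587904 299.06112261]]
[505.65744637 107.27884425 484.97811887]
```

View pics/w1.png

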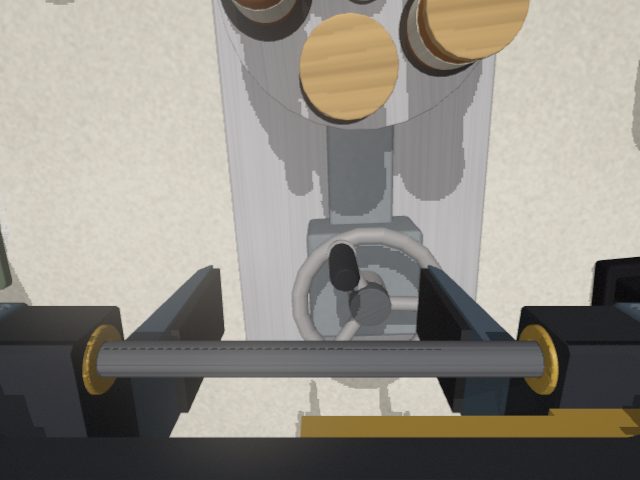

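The wrist view shows the black handle top at about (345,276), against a predicted (346,278), with the hub at (369,305). The geometry agrees, so I'll centre over the handle and go down.

>>> {"op": "send_rows", "data": {"deltas": [[[-0.035, 0.02, 0], [0, 0, 0]], [[-0.035, 0.02, 0], [0, 0, 0]], [[0, 0, 0.03], [0, 0, 0]], [[0, 0, 0.04], [0, 0, 0]], [[0, 0, 0.04], [0, 0, 0]], [[0, 0, 0.04], [0, 0, 0]], [[0, 0, 0.04], [0, 0, 0]], [[0, 0, 0.03], [0, 0, 0]], [[0, 0, 0], [0, 0, 0]], [[0, 0, 0], [0, 0, 0]]]}}

```text
time_s: 4.6
ee_pos: [526.0, -6.9, 187.1]
ee_rot: [180.0, -0.0, 90.1]
force: [0.6, 0.3, -0.8]
gripper_width: 91.3
gripper_force: 0.0
```

>>> {"op": "send_rows", "data": {"deltas": [[[0, 0, 0], [0, 0, 0]], [[0, 0, 0], [0, 0, 0]], [[0, 0, 0], [0, 0, 0]], [[0, 0, 0], [0, 0, 0]], [[0, 0, 0], [0, 0, 0]], [[0, 0, 0], [0, 0, 0]]], "grip": 0.78, "grip_force": 10}}

```text
time_s: 5.2
ee_pos: [526.3, -7.9, 186.6]
ee_rot: [180.0, -0.0, 90.0]
force: [-0.2, 0.5, -0.1]
gripper_width: 46.3
gripper_force: 0.0
```

>>> {"op": "send_rows", "data": {"deltas": [[[0, 0, 0], [0, 0, 0]], [[0, 0, 0], [0, 0, 0]], [[0, 0, 0], [0, 0, 0]], [[0, 0, 0], [0, 0, 0]], [[0, 0, 0], [0, 0, 0]]], "grip": 1, "grip_force": 15}}

```text
time_s: 5.7
ee_pos: [526.3, -7.8, 186.5]
ee_rot: [180.0, -0.0, 90.0]
force: [0.2, -0.1, -0.5]
gripper_width: 6.2
gripper_force: 0.0
```

Run:
```python
from h import *
out=np.zeros((480,800,3),np.uint8)
for i,n in enumerate(("side","top")):
    im=grab_frame(n); a=im[130:290,290:423+0] if n=="side" else im[170:330,330:463]
    out[:, i*400:i*400+399]=cv2.resize(a,(399,480))
    for X in (state()["ee_pos"],(526,-8,203)): print(n,proj(calibration(n),X))
cv2.imwrite("pics/c2.png",out[:,:,::-1])
```

```text
side [[376.11570959 179.21850704]]
side [[377.0779845  171.31106589]]
top [[385.04328113 259.15231689]]
top [[386.63894931 258.71321478]]
```

View pics/c2.png

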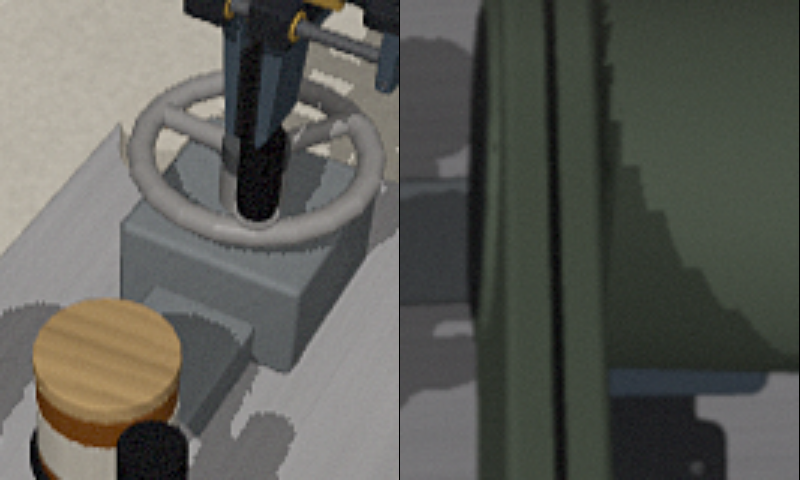

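Run:
```python
from h import *
s=state();print(s["time_s"],s["ee_pos"],s["gripper_width"],s["gripper_force"],s["force"])
w,sd=calibration("wrist"),calibration("side");p=s["ee_pos"]
for dy in (-16,16):
  for dz in (-14,30):
    print(dy,dz,"open wrist",proj(w,p+[[-45,dy,dz],[45,dy,dz]]).round().tolist(),"closed side",proj(sd,p+[[-17,dy,dz],[17,dy,dz]]).round().tolist())
im=grab_frame("wrist")
cv2.imwrite("pics/w2.png",im[150:450,160:560,::-1])
sd=cv2.resize(grab_frame("side")[130:230,310:440],(780,600),interpolation=2);cv2.imwrite("pics/s2.png",sd[:,:,::-1])
out=np.zeros((600,800,3),np.uint8);out[:300,:400]=im[150:450,160:560];out[300:,:400]=sd[::2,::2][:300,:390].repeat(1,0) if 0 else 0
out[:,400:]=cv2.resize(sd,(400,600));cv2.imwrite("pics/c3.png",out[:,:,::-1])
```

```text
5.8 [526.27306383  -7.80936952 186.5321457 ] 0.7777489279760239 0.0 [ 0.17207323 -0.08783685 -0.63070707]
-16 -14 open wrist [[239.0, 302.0], [401.0, 302.0]] closed side [[389.0, 184.0], [371.0, 177.0]]
-16 30 open wrist [[220.0, 345.0], [420.0, 345.0]] closed side [[392.0, 163.0], [373.0, 156.0]]
16 -14 open wrist [[235.0, 247.0], [404.0, 247.0]] closed side [[380.0, 195.0], [362.0, 188.0]]
16 30 open wrist [[215.0, 278.0], [425.0, 278.0]] closed side [[382.0, 174.0], [363.0, 167.0]]
```

View pics/c3.png

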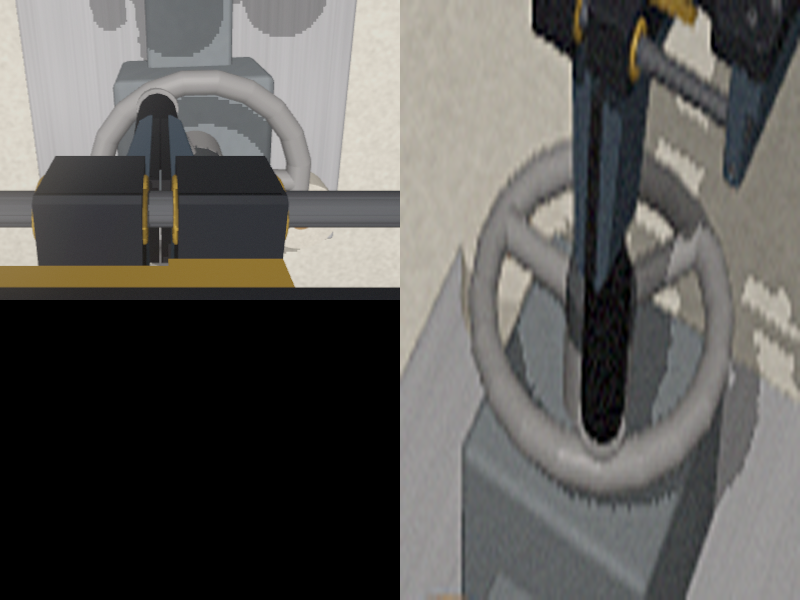

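The pictures show the fingers fully shut with their tips just above the handle top: the tips appear about 20 mm higher than I assumed. The handle was not touched. I'll open, go about 25 mm lower and close again.

>>> {"op": "send_rows", "data": {"deltas": [[[0, 0, 0], [0, 0, 0]], [[0, 0, 0], [0, 0, 0]], [[0, 0, 0], [0, 0, 0]], [[0, 0, 0], [0, 0, 0]], [[0, 0, 0], [0, 0, 0]], [[0, 0, 0], [0, 0, 0]], [[0, 0, 0], [0, 0, 0]], [[0, 0, 0.01], [0, 0, 0]], [[0, 0, 0.02], [0, 0, 0]], [[0, 0, 0.02], [0, 0, 0]]], "grip": 0.3}}

```text
time_s: 6.9
ee_pos: [526.1, -7.8, 160.5]
ee_rot: [-180.0, -0.0, 90.0]
force: [0.5, 0.8, 0.0]
gripper_width: 63.7
gripper_force: 0.0
```

>>> {"op": "send_rows", "data": {"deltas": [[[0, 0, 0], [0, 0, 0]], [[0, 0, 0], [0, 0, 0]], [[0, 0, 0], [0, 0, 0]], [[0, 0, 0], [0, 0, 0]], [[0, 0, 0], [0, 0, 0]], [[0, 0, 0], [0, 0, 0]], [[0, 0, 0], [0, 0, 0]], [[0, 0, 0], [0, 0, 0]]], "grip": 1, "grip_force": 15}}

```text
time_s: 7.7
ee_pos: [525.9, -7.7, 161.8]
ee_rot: [-180.0, -0.0, 90.0]
force: [-2.8, 0.7, 2.4]
gripper_width: 23.5
gripper_force: 15.0
```

Gripped: the width is 23.5 mm. Next I'll compute the rows for a clockwise circle of 60 mm radius.

```bash
cat >> h.py <<'E'
def arc(a0,steps,r=60.,e=(0,0)):
    """rows (tool x=world y, tool y=world x) for wheel angles a0+cumsum(steps), rounding carried; e: radial fix (x,y) mm added over first row"""
    a=np.radians(a0+np.r_[0,np.cumsum(steps)]);P=r*np.c_[np.sin(a),np.cos(a)]/500
    P[1:]+=np.array([e[1],e[0]])/500
    Q=np.round(P-P[0],3);D=np.round(np.diff(Q,axis=0),3)
    for i in range(0,len(D),10): print("["+", ".join(f"[[{x:g}, {y:g}, 0], [0, 0, 0]]" for x,y in D[i:i+10])+"]", "end",a0+np.cumsum(steps)[min(i+9,len(D)-1)])
E
python3 -c "
from h import *
arc(118,[-5]+[-10]*9)"
```

```text
[[[0.005, 0.009, 0], [0, 0, 0]], [[0.006, 0.02, 0], [0, 0, 0]], [[0.003, 0.021, 0], [0, 0, 0]], [[-0.001, 0.021, 0], [0, 0, 0]], [[-0.004, 0.02, 0], [0, 0, 0]], [[-0.008, 0.02, 0], [0, 0, 0]], [[-0.011, 0.018, 0], [0, 0, 0]], [[-0.014, 0.015, 0], [0, 0, 0]], [[-0.017, 0.013, 0], [0, 0, 0]], [[-0.018, 0.01, 0], [0, 0, 0]]] end 23
```

>>> {"op": "send_rows", "data": {"deltas": [[[0.005, 0.009, 0], [0, 0, 0]], [[0.006, 0.02, 0], [0, 0, 0]], [[0.003, 0.021, 0], [0, 0, 0]], [[-0.001, 0.021, 0], [0, 0, 0]], [[-0.004, 0.02, 0], [0, 0, 0]], [[-0.008, 0.02, 0], [0, 0, 0]], [[-0.011, 0.018, 0], [0, 0, 0]], [[-0.014, 0.015, 0], [0, 0, 0]], [[-0.017, 0.013, 0], [0, 0, 0]], [[-0.018, 0.01, 0], [0, 0, 0]]]}}

```text
time_s: 8.7
ee_pos: [608.4, -37.9, 161.7]
ee_rot: [-179.7, 0.0, 90.0]
force: [-9.8, -1.2, 9.6]
gripper_width: 23.3
gripper_force: 15.0
```

Run:
```python
from h import *
s=state();print(s["ee_pos"],s["force"],s["torque"],s["gripper_width"])
a=np.radians(23);print("expected",np.array([526-60*np.cos(np.radians(118))+60*np.cos(a),-7.8-60*np.sin(np.radians(118))+60*np.sin(a)]))
arc(23,[-10]*10)
```

```text
[608.389827   -37.89569643 161.65771056] [-9.83177265 -1.20860621  9.64519564] [-0.37614214  2.04161962  0.00986827] 23.28502598970401
expected [609.39858497 -37.33298786]
[[[-0.02, 0.006, 0], [0, 0, 0]], [[-0.021, 0.003, 0], [0, 0, 0]], [[-0.021, 0, 0], [0, 0, 0]], [[-0.02, -0.005, 0], [0, 0, 0]], [[-0.019, -0.008, 0], [0, 0, 0]], [[-0.018, -0.011, 0], [0, 0, 0]], [[-0.016, -0.014, 0], [0, 0, 0]], [[-0.013, -0.016, 0], [0, 0, 0]], [[-0.009, -0.019, 0], [0, 0, 0]], [[-0.007, -0.019, 0], [0, 0, 0]]] end -77
```

>>> {"op": "send_rows", "data": {"deltas": [[[-0.02, 0.004, -0.002], [0, 0, 0]], [[-0.021, 0.003, 0], [0, 0, 0]], [[-0.021, 0, 0], [0, 0, 0]], [[-0.02, -0.005, 0], [0, 0, 0]], [[-0.019, -0.008, 0], [0, 0, 0]], [[-0.018, -0.011, 0], [0, 0, 0]], [[-0.016, -0.014, 0], [0, 0, 0]], [[-0.013, -0.016, 0], [0, 0, 0]], [[-0.009, -0.019, 0], [0, 0, 0]], [[-0.007, -0.019, 0], [0, 0, 0]]]}}

```text
time_s: 9.7
ee_pos: [566.8, -119.8, 161.9]
ee_rot: [180.0, -0.0, 90.0]
force: [2.0, 4.0, -6.0]
gripper_width: 23.1
gripper_force: 15.0
```

```bash
python3 -c "
from h import *
s=state();print(s['ee_pos'],s['force'],s['gripper_width'])
arc(-77,[-10]*10)
arc(-177,[-10]*10)"
```

```text
[ 566.79561539 -119.75865626  161.88123581] [ 2.02724963  3.9894272  -5.96888291] 23.052081141055492
[[[-0.003, -0.021, 0], [0, 0, 0]], [[0.001, -0.021, 0], [0, 0, 0]], [[0.004, -0.02, 0], [0, 0, 0]], [[0.008, -0.019, 0], [0, 0, 0]], [[0.011, -0.018, 0], [0, 0, 0]], [[0.014, -0.016, 0], [0, 0, 0]], [[0.017, -0.013, 0], [0, 0, 0]], [[0.018, -0.009, 0], [0, 0, 0]], [[0.02, -0.007, 0], [0, 0, 0]], [[0.021, -0.003, 0], [0, 0, 0]]] end -177
[[[0.021, 0.001, 0], [0, 0, 0]], [[0.02, 0.004, 0], [0, 0, 0]], [[0.02, 0.008, 0], [0, 0, 0]], [[0.017, 0.011, 0], [0, 0, 0]], [[0.016, 0.014, 0], [0, 0, 0]], [[0.013, 0.016, 0], [0, 0, 0]], [[0.01, 0.019, 0], [0, 0, 0]], [[0.006, 0.02, 0], [0, 0, 0]], [[0.003, 0.021, 0], [0, 0, 0]], [[-0.001, 0.02, 0], [0, 0, 0]]] end -277
```

Forces are small, so I'll carry on round.

>>> {"op": "send_rows", "data": {"deltas": [[[-0.003, -0.021, 0.001], [0, 0, 0]], [[0.001, -0.021, 0], [0, 0, 0]], [[0.004, -0.02, 0], [0, 0, 0]], [[0.008, -0.019, 0], [0, 0, 0]], [[0.011, -0.018, 0], [0, 0, 0]], [[0.014, -0.016, 0], [0, 0, 0]], [[0.017, -0.013, 0], [0, 0, 0]], [[0.018, -0.009, 0], [0, 0, 0]], [[0.02, -0.007, 0], [0, 0, 0]], [[0.021, -0.003, 0], [0, 0, 0]]]}}

```text
time_s: 10.7
ee_pos: [492.9, -63.0, 161.9]
ee_rot: [-179.9, 0.0, 90.0]
force: [0.4, -3.1, -7.9]
gripper_width: 23.3
gripper_force: 15.0
```

>>> {"op": "send_rows", "data": {"deltas": [[[0.021, 0.001, 0], [0, 0, 0]], [[0.02, 0.004, 0], [0, 0, 0]], [[0.02, 0.008, 0], [0, 0, 0]], [[0.017, 0.011, 0], [0, 0, 0]], [[0.016, 0.014, 0], [0, 0, 0]], [[0.013, 0.016, 0], [0, 0, 0]], [[0.01, 0.019, 0], [0, 0, 0]], [[0.006, 0.02, 0], [0, 0, 0]], [[0.003, 0.021, 0], [0, 0, 0]], [[-0.001, 0.02, 0], [0, 0, 0]]]}}

```text
time_s: 11.7
ee_pos: [561.1, -1.6, 161.9]
ee_rot: [-179.9, 0.0, 90.0]
force: [-3.7, -5.5, -4.7]
gripper_width: 23.4
gripper_force: 15.0
```

```bash
python3 -c "
from h import *
s=state();print(s['ee_pos'],s['force'],s['gripper_width'])
arc(-277,[-10]*8)"
```

```text
[561.12273194  -1.61001579 161.87715384] [-3.72749543 -5.45657659 -4.6518745 ] 23.446786252909522
[[[-0.004, 0.02, 0], [0, 0, 0]], [[-0.008, 0.02, 0], [0, 0, 0]], [[-0.011, 0.018, 0], [0, 0, 0]], [[-0.014, 0.015, 0], [0, 0, 0]], [[-0.017, 0.013, 0], [0, 0, 0]], [[-0.018, 0.01, 0], [0, 0, 0]], [[-0.02, 0.006, 0], [0, 0, 0]], [[-0.021, 0.003, 0], [0, 0, 0]]] end -357
```

>>> {"op": "send_rows", "data": {"deltas": [[[-0.004, 0.02, 0], [0, 0, 0]], [[-0.008, 0.02, 0], [0, 0, 0]], [[-0.011, 0.018, 0], [0, 0, 0]], [[-0.014, 0.015, 0], [0, 0, 0]], [[-0.017, 0.013, 0], [0, 0, 0]], [[-0.018, 0.01, 0], [0, 0, 0]], [[-0.02, 0.006, 0], [0, 0, 0]], [[-0.021, 0.003, 0], [0, 0, 0]], [[0, 0, 0], [0, 0, 0]]]}}

```text
time_s: 12.6
ee_pos: [612.9, -58.2, 161.9]
ee_rot: [-179.9, -0.1, 89.9]
force: [-3.3, -2.2, -4.5]
gripper_width: 23.3
gripper_force: 15.0
```

Run:
```python
from h import *
s=state();print(s['ee_pos'],s['force'],s['gripper_width'])
cs,ct=calibration("side"),calibration("top")
a,b=grab_frame("side"),grab_frame("top")
np.save("s3.npy",a);np.save("t3.npy",b)
out=np.zeros((600,800,3),np.uint8)
out[:,:400]=cv2.resize(a[230:470,150:310],(400,600),interpolation=2)
out[:480,400:]=cv2.resize(b[160:352,60:220],(400,480),interpolation=2)
cv2.imwrite("pics/c4.png",out[:,:,::-1])
```

```text
[612.87086154 -58.18525048 161.872187  ] [-3.30365493 -2.24676852 -4.49462581] 23.287359144601062
```

View pics/c4.png

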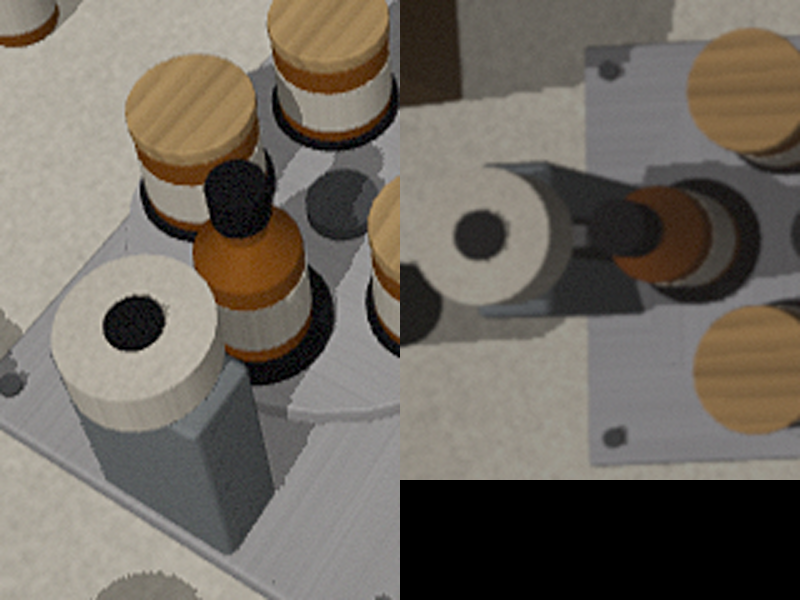

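The side crop puts the bottle right behind the label head. The cap-top is at px (245,301) in side and (145,250) in top; the reel hole is at (204,359) and (92,254). It looks almost aligned, so I'll fit the remaining angle.

Run:
```python
from h import *
s,t=calibration("side"),calibration("top")
P=np.array([(525.9,-7.7),(608.4,-37.9),(566.8,-119.8),(492.9,-63),(561.1,-1.6),(612.9,-58.2)])
c=least_squares(lambda q:np.hypot(*(P-q[:2]).T)-q[2],[553,-61,60]);C=c.x;print("circle",c.x.round(1),c.fun.round(1))
ang=np.degrees(np.unwrap(np.arctan2(*(P-C[:2]).T[::-1])));print("handle angs",np.degrees(np.arctan2(*(P-C[:2]).T[::-1])).round(1))
u=lambda a:np.array([np.cos(a),np.sin(a)])
# params: table x,y, label angle, bottle angle before, after, reel dist, reel z, px offsets
def model(p):
    T=p[:2];g=lambda a,z:[*(T+85*u(a)),z];d=np.radians(72)
    r=[*(T+u(p[2])*p[5]),p[6]]; hub=[*(T-290*u(p[2])),p[7]]
    S=[g(p[3],215),r,hub,g(p[4],215),g(p[4]-d,167),g(p[4]-2*d,167),g(p[3]-d,167),g(p[3]-2*d,167),g(p[3]-3*d,167),g(p[3]+d,167)]
    Tt=[g(p[3],215),r,hub,g(p[4],215),g(p[4]-d,167),g(p[4]+d,167),g(p[3]-d,167),g(p[3]-2*d,167),g(p[3]-3*d,167),g(p[3]+d,167)]
    return np.array(S),np.array(Tt)
oS=np.array([(341,277),(204,359.5),(374,184),(245.2,301.2),(226,272),(281.2,243.2),(273.5,334),(223.5,294),(260,244),(325.5,250)])
oT=np.array([(219,309),(93,254),(418,242),(144.8,250),(200,196.8),(202,308),(167.5,276),(181.5,208.5),(247,199),(277.5,260.5)])
def f(p):
    S,T=model(p);return np.r_[(proj(s,S)+p[8:10]-oS).ravel(),(proj(t,T)+p[10:12]-oT).ravel(),p[8:12]/2,(p[0]-290*np.cos(p[2])-C[0])/1.5]
r=least_squares(f,[543,228,1.6,3.3,1.6,165,200,125,0,0,0,0],loss="soft_l1")
p=r.x;cov=np.linalg.pinv(r.jac.T@r.jac);sd=np.sqrt(np.diag(cov))
print(p[:2].round(1),np.degrees(p[2:5]).round(2),np.degrees(sd[2:5]).round(2),p[5:].round(1));print(r.fun.reshape(-1)[:40].reshape(20,2).round(1).tolist())
print("turn done table",np.degrees(p[4]-p[3]),"left to go",np.degrees(p[2]-p[4]),"bottle dir-only cams:")
f1=lambda X,a,b:np.r_[proj(s,X)[0]-a,proj(t,X)[0]-b]
for k in (0,3,1): print(least_squares(f1,[540,300,200.],args=(oS[k],oT[k])).x.round(1))
```

```text
circle [553.  -61.3  60.1] [-0.1  0.   0.  -0.   0.1 -0.1]
handle angs [ 116.8   22.9  -76.7 -178.3   82.2    2.9]
[542.6 224.9] [ 92.19 187.8   91.95] [0.21 0.42 0.5 ] [ 1.650e+02  2.050e+02  1.281e+02 -8.000e-01  3.300e+00 -1.000e-01
  0.000e+00]
[[0.3, 3.7], [0.7, 0.1], [0.7, 0.1], [-0.9, 4.1], [0.4, 0.4], [0.3, -5.2], [0.1, 0.3], [-0.5, -1.8], [-1.3, -0.8], [-0.1, -1.3], [-0.6, 2.6], [-0.4, 0.1], [0.5, 0.4], [2.5, 0.4], [0.1, -1.5], [0.5, -0.2], [-1.2, 0.5], [-1.9, -0.2], [0.5, -1.0], [0.2, -0.4]]
turn done table -95.85548238760717 left to go 0.2400406225882007 bottle dir-only cams:
[461.2 212.8 213.6]
[539.1 311.2 219.1]
[537.2 392.1 200.4]
```

The wheel has turned 474°, which is 94.8° of table, and the fit leaves less than 0.5° to go. I'll let go and rise clear.

>>> {"op": "send_rows", "data": {"deltas": [[[0, 0, 0], [0, 0, 0]], [[0, 0, 0], [0, 0, 0]], [[0, 0, 0], [0, 0, 0]], [[0, 0, 0], [0, 0, 0]], [[0, 0, 0], [0, 0, 0]], [[0, 0, 0], [0, 0, 0]], [[0, 0, 0], [0, 0, 0]], [[0, 0, 0], [0, 0, 0]]], "grip": 0.2}}

```text
time_s: 13.5
ee_pos: [613.4, -57.7, 162.0]
ee_rot: [180.0, -0.0, 90.0]
force: [0.4, 0.6, 0.3]
gripper_width: 72.9
gripper_force: 0.0
```

>>> {"op": "send_rows", "data": {"deltas": [[[0, 0, -0.01], [0, 0, 0]], [[0, 0, -0.03], [0, 0, 0]], [[0, 0, -0.04], [0, 0, 0]], [[0, 0, -0.04], [0, 0, 0]], [[0, 0, -0.04], [0, 0, 0]], [[0, 0, -0.04], [0, 0, 0]], [[0, 0, -0.03], [0, 0, 0]], [[0, 0, -0.01], [0, 0, 0]], [[0, 0, 0], [0, 0, 0]], [[0, 0, 0], [0, 0, 0]]]}}

```text
time_s: 14.5
ee_pos: [612.9, -57.7, 281.2]
ee_rot: [-179.9, -0.0, 90.0]
force: [0.3, -0.4, -1.1]
gripper_width: 72.9
gripper_force: 0.0
```

Run:
```python
from h import *
s=state();print(s["time_s"],s["ee_pos"],s["force"],s["gripper_width"])
a,b=grab_frame("side"),grab_frame("top")
# shift of the table region against the pictures before letting go
for n,x,y,sl in (("side",a,np.load("s3.npy"),np.s_[270:400,200:330]),("top",b,np.load("t3.npy"),np.s_[170:340,135:250])):
    g=lambda i:cv2.cvtColor(i,cv2.COLOR_RGB2GRAY)[sl].astype(np.float32)
    print(n,cv2.phaseCorrelate(g(y),g(x)),np.abs(g(x)-g(y)).mean())
```

```text
14.5 [612.89441257 -57.70938476 281.17514972] [ 0.2626225  -0.43470014 -1.11750434] 72.92087469661584
side ((0.5031116433167142, 0.4724709518654322), 0.9793669457298247) 5.1588163
top ((-0.014806334023347745, -0.045289371461009864), 0.985315498246087) 2.5082352
```

The table hasn't moved and the gripper is clear of everything, so I'm handing in.

```bash
python3 -c "
from workcell import *
print(job_done())"
```

```text
the job is handed in; nothing more can be done
None
```

I turned the handwheel about 474° clockwise (about 95° of table), which by my camera fit puts the diffuser bottle within about half a degree of the label point; I then let go of the handle, rose clear and handed the job in at about 14.6 s, but no verdict came back.

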